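Close the varnish tin and lift it for handing over

ROBOT

A 6-joint arm with a two-finger parallel gripper is mounted at the origin on the work surface. World frame = base frame: x ahead of the robot, y to its left, z up, the work surface at z = 0. Lengths are in m, angles in rad, forces in N, time in s.
With the tool pointing down it reaches from about 0.35 to 0.85 m from the base axis. Payload 8.1 kg.
Tool frame: the origin (TCP) lies on the centre line of the jaws, within the pads' length; the fingertips stand 22 mm ahead of it and the grasp point (between the pads) lies 3 mm ahead of it; x points along the fingers, y is the direction in which the jaws open and shut, and the axes are right-handed (so a half turn about x gives the same grasp; the last joint's range is limited). The gripper opens to 93 mm and grips with 3 to 60 N. Pads are 15 mm wide; open, the fingers measure 128 mm over their backs; the gripper's body (75 mm by 188 mm) begins 65 mm behind the grasp point.
Start: joints at [-1.231, 0.13, 1.488, -0, 1.523, -0.085], TCP at [0.247, -0.547, 0.241] pointing down, gripper open.
Joint ranges: [-2.96, 2.96], [-0.89, 2.26], [0.02, 2.5], [-1.34, 4.48], [0, 2.73], [-2.66, 2.66]. Speed limits (rad/s): [2.39, 2.39, 2.79, 3.14, 3.14, 3.14].

INTERFACE

Orientations are given as a 3x3 rotation matrix whose columns are the frame's x, y, z axes.
In Python, from plant import bot, viewer, close_job gives the robot as it stands.
- The arm moves only by the tool arm_command, never from a script. Its argument "series" is a list of rows, each a list of 7 numbers: the shift along the tool's x, y, z in mm, then the turn, a rotation vector about the tool's x, y, z in degrees, then the closure, from 0 (fully open) to 1 (shut). In form: [[x, y, z, wx, wy, wz, grip], ...]. A call has 1 to 10 rows; each row is the pose to reach, as a shift and turn from the pose commanded when the call began, along the tool's axes at that moment; what a row does not reach only later rows make up. A row lasts 1/10 s, in which the tool goes at most 50 mm and 8.59 degrees, less where a joint would pass 70% of its speed; a pose out of reach is approached as far as the arm can. A call with a gripper value outside its range is refused whole. The fingers move at their own pace and stop on an object; "squeeze" is the grip in N (left out, the last holds). Time passes only in rows, so rows that repeat a pose let the fingers close. It gives the time, the measured TCP pose, the force and the opening at its end, in the units of the state.
- bot.read_state(): the state, without advancing time (a new reading comes with each control period).
- viewer.camera(name): name is "scene" or "top" or "wrist"; returns the picture (400x640x3 uint8, red, green, blue); there is no depth.
- viewer.get_calibration(name): a dict with "camera_matrix" (3x3 intrinsics, pixels), "distortion" ([k1, k2, p1, p2, k3] as OpenCV has them; the pictures are not rectified), "world_to_cam" (4x4, takes a point from world to camera coordinates). Camera axes: x right, y up, looking along -z (the intrinsics and any distortion apply to the point x, -y, -z); pixel columns grow to the right and rows downward; lengths in m; the calibration is good to about 2 mm. A picture is of the moment at which its call begins: read the wrist's pose just before it. get_calibration takes no time and is no camera call; for the wrist camera it gives the pose at the moment of the call.
- close_job(): hands the job in, once; it reports no verdict.
Trained networks look in the newest picture that a camera, given by its name, has taken for a name from the list of things; names that differ only in an ending like _2 or _b are one class to them, and where a whole thing is asked for, a point or a joint stands for the part that bears it (a point fixed in the world has none). Each returns a list of dicts, best first, with "score" (0 to 1); they miss things now and then, are a little off and sometimes report something else, mostly with a low value. They report only what shows in the picture. A call takes as long as a camera call.
- viewer.masks_of(thing, camera): "mask" (400x640 bool, what is visible of it) and "xy" ([column, row] in pixels, amid what is visible of it).
The state is a dict: "clock": time; "qpos": joint angles; "joint_velocities": joint speeds; "tau": joint torques, N m; "tool_pos": TCP position; "orientation": TCP orientation; "wrist_force": force on the tool from outside, world axes, zero at the start; "torque": the same for the moment, N m; "grip_width": finger opening in m.
Only numpy, scipy, OpenCV 4.12 (cv2) and the standard library are available. Lean on these libraries where they do the work, as an engineer would, in place of code of your own. Each camera call takes 0.05 s, during which the arm holds its last target.

TASK

The lid of the varnish tin with the wire handle is seated on one side only: knock it fully home with the rubber mallet and set the mallet down on the bench. Then raise the tin's wire handle, lift the tin by the red sleeve in the middle of it until its bottom is about 10 cm above the bench, and finish holding it there, hanging level and still, for a colleague to take. Keep the gripper itself off the tin until the lid is shut, do not let the tin tip over, do not drop the mallet, and leave everything else on the bench alone.

Things in the scene. Friction and masses are not known exactly. Their poses are not given: they have to be found in the camera images.
- tin: Loose varnish tin, 0.55 to 0.9 kg in all: upright cylinder 100 mm in diameter, white with a green band, steel seam round the top (103 mm outside, top at 118 mm). Origin: centre of the underside, z up. Its wire handle pivots in ears on its +y and -y sides, 95 mm above the underside, and starts folded down towards the tin's own -x; the lid stands proud on the tin's own +x side.
- lid (a joint): Angle (rad) of the tight push-in lid: brass dish 86 mm in diameter, raised lip 5 mm wide, floor 3 mm lower. It turns about its edge at the tin's -x, already seated. 0 = fully home, lip level, 120 mm above the tin's underside (2 mm above the seam). Starts at 0.08 to 0.12 (+x edge 7 to 10 mm proud). About 6 N down on the proud edge moves it (12 N at its middle); it stays where pushed.
- lid_edge (a point): Top of the lid's lip at its proudest point, on the tin's +x side, 43 mm from the tin's axis.
- bail (a joint): Angle of the tin's wire handle (3.6 mm wire), rad: 0 = straight up over the tin, positive = folded towards the tin's -x. It starts at 1.2 to 1.4 and stays where it is left (slight friction); when lifted, the tin swings under it and hangs level. The wire is rigid: swing it up on its true arc or a few mm wide of it; pushing it inwards towards the pivots rocks the tin.
- handle_mid (a point): Middle of the red plastic sleeve on the wire handle, the place to grip: cylinder 16 mm in diameter, 80 mm long, parallel to the tin's y, 105 mm from the pivot line. It turns easily on the wire, so fingers holding it can swing the handle up without turning. Folded down it lies about 38 mm clear of the tin's seam. Its own axes turn with the sleeve: use the tin's yaw.
- mallet: Rubber mallet, 0.42 kg, standing on one striking face: black upright cylinder (head) 64 mm in diameter, 90 mm high; pale wooden handle, level, along the mallet's -x, centre line 45 mm above the underside, 24 mm wide and 28 mm high, ending 220 mm from the head's axis. Origin: centre of the lower face, z up. Centre of mass 16 mm from that axis towards the handle; 55 mm from it is a good grip.
- big_tin: Bystander: larger closed blue tin with a paper band and no handle, 115 mm in diameter, 132 mm high; origin under its centre.
- brush_jar: Bystander: glass jar, 76 mm in diameter, 100 mm high, with three brushes standing in it up to about 190 mm; origin under its centre.
- sanding_block: Bystander: cork sanding block 100 x 62 x 34 mm, lying flat; origin under its centre.
- tape_roll: Bystander: yellow roll of tape, 96 mm outside, 25 mm high, lying flat; origin under its centre.
- glue_bottle: Bystander: white bottle with a red cap, 62 mm in diameter, 170 mm high; origin under its centre.
- brush: Bystander: flat brush 200 mm long, 20 mm high, lying on the bench; origin under its middle.
- stool_leg: Bystander: dark turned stool leg 300 mm long, 44 mm thick, lying along its own y; origin under its middle.

How it is judged:
On the way, in this order (a step that is already met when the one before it is completed fails the run):
1. the lid is knocked fully home while the mallet is in hand, off the bench (value of joint lid below 0.016 rad and height (world z) of mallet above 0.07 m and contact force between the fingers and mallet above 1 N), for 0.1 s.
2. the mallet is set down on the bench and let go (height (world z) of mallet below 0.05 m and contact force between the fingers and mallet below 0.1 N and linear speed of mallet below 0.03 m/s and contact force between mallet and tin below 0.1 N), for 0.2 s.
At the end, for the whole second after the job is handed in: Lid home (under 0.02 rad); tin hangs from the fingers by its raised handle (within 0.45 rad of upright), underside 70 to 140 mm above the bench, tilt under 0.12 rad, slower than 30 mm/s and 0.25 rad/s, clear of the mallet, which rests on the bench (value of joint lid below 0.02 rad and height (world z) of tin between 0.07 and 0.14 m and angle between tin's own z axis and vertical below 0.12 rad and linear speed of tin below 0.03 m/s and angular speed of tin below 0.25 rad/s and value of joint bail between -0.45 and 0.45 rad and contact force between the fingers and tin above 3 N and height (world z) of mallet below 0.05 m and linear speed of mallet below 0.02 m/s and contact force between mallet and tin below 0.1 N); the arm keeps its last pose, push and grip.
It fails at once if the gripper or arm pushes on the tin or its lid before the lid is home (value of joint lid above 0.03 rad and contact force between any of the fingers, the arm and tin above 3 N).
It fails at once if the tin is tipped by more than 0.5 rad (29 degrees) (angle between tin's own z axis and vertical above 0.5 rad).
It fails at once if the mallet is let go in the air or left on top of something (more than 50 mm above the bench with no finger on it) (height (world z) of mallet above 0.05 m and contact force between the fingers and mallet below 0.01 N).
It fails at once if the tin is stood on or knocked against another thing (over 3 N) (contact force between tin and big_tin above 3 N or contact force between tin and brush_jar above 3 N or contact force between tin and sanding_block above 3 N or contact force between tin and tape_roll above 3 N or contact force between tin and glue_bottle above 3 N or contact force between tin and brush above 3 N or contact force between tin and stool_leg above 3 N).
It fails at once if a bystander is pushed more than 30 mm or tipped over (distance of any of big_tin, brush_jar, sanding_block, tape_roll, glue_bottle, brush, stool_leg from where it was at the start of the episode above 0.03 m or angle between any of big_tin, brush_jar, glue_bottle's own z axis and vertical above 0.4 rad).
It also fails if it takes over 72 s, if anything falls off the work surface, if the arm or the gripper's body presses on something with over 40 N, if the wrist force passes 120 N, or if a joint passes its speed limit or range.

## Working session

There is one attempt and no reset: what is moved stays moved. The work goes in short steps, Python scripts to look and compute and a tool call to move; the robot and the scene stay as the last step left them, time stands still between calls to the robot, and variables do not carry over. Pictures are saved under pics/ and viewed, and the job is handed in when it is done.

Besides the shell and the picture viewer there is one more tool, called after ">>>" as name(argument=value, ...) on one line, values as JSON. arm_command: Moves the arm, as the interface text tells. Its arguments: {"type":"object","properties":{"series":{"type":"array","items":{"type":"array","items":{"type":"number"}}},"squeeze":{"type":"number"}},"required":["series"]}

```bash
ls; mkdir -p pics
python3 - <<'E'
from plant import bot, viewer
import cv2,numpy as np
s=bot.read_state(); print(s)
for n in ("scene","top","wrist"):
    im=viewer.camera(n); cv2.imwrite(f"pics/a_{n}.png",im[:,:,::-1])
    c=viewer.get_calibration(n); print(n,c)
E
```

```text
pics
{'clock': 0.0, 'qpos': array([-1.23141219e+00,  1.31152868e-01,  1.48927328e+00,  5.05063946e-06,
        1.52299531e+00, -8.54095818e-02]), 'joint_velocities': array([-0.00015745, -0.00104323,  0.00044626,  0.00052816, -0.00057987,
       -0.00022732]), 'tau': array([ 6.58323188e-05, -5.59848797e+01, -4.91749871e+01,  7.67670991e-02,
        3.59538943e-02, -1.57915438e-04]), 'tool_pos': array([ 0.2471204 , -0.54616798,  0.23959567]), 'orientation': array([[-6.04061395e-04,  4.12132068e-01, -9.11123918e-01],
       [ 1.72616234e-03, -9.11122297e-01, -4.12132479e-01],
       [-9.99998328e-01, -1.82170111e-03, -1.61033047e-04]]), 'wrist_force': array([-0.0067267 ,  0.08860201,  0.14645653]), 'torque': array([-0.02216222,  0.0249643 , -0.02254837]), 'grip_width': 0.09325461861947767}
scene {'camera_matrix': array([[512.72474559,   0.        , 314.25803416],
       [  0.        , 512.72474559, 202.42631399],
       [  0.        ,   0.        ,   1.        ]]), 'distortion': array([-0.04064502,  0.        ,  0.        ,  0.        ,  0.        ]), 'world_to_cam': array([[-0.04683961
[... 673 characters left out ...]
1.18505622],
       [ 0.        ,  0.        ,  0.        ,  1.        ]])}
wrist {'camera_matrix': array([[293.30167209,   0.        , 318.03703863],
       [  0.        , 293.30167209, 200.32161712],
       [  0.        ,   0.        ,   1.        ]]), 'distortion': array([-0.03917177,  0.        ,  0.        ,  0.        ,  0.        ]), 'world_to_cam': array([[ 4.11774878e-01, -9.11285151e-01, -9.06966383e-04,
        -5.99498869e-01],
       [ 8.74413790e-01,  3.95393972e-01, -2.81183445e-01,
         3.41487989e-02],
       [ 2.56596907e-01,  1.14991215e-01,  9.59653608e-01,
        -3.89623424e-01],
       [ 0.00000000e+00,  0.00000000e+00,  0.00000000e+00,
         1.00000000e+00]])}
```

View pics/a_scene.png

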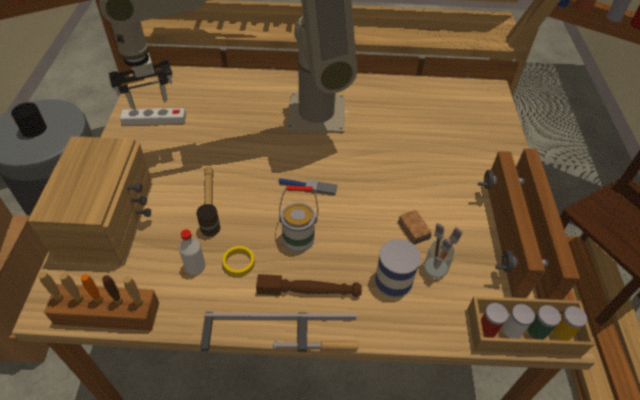

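View pics/a_top.png

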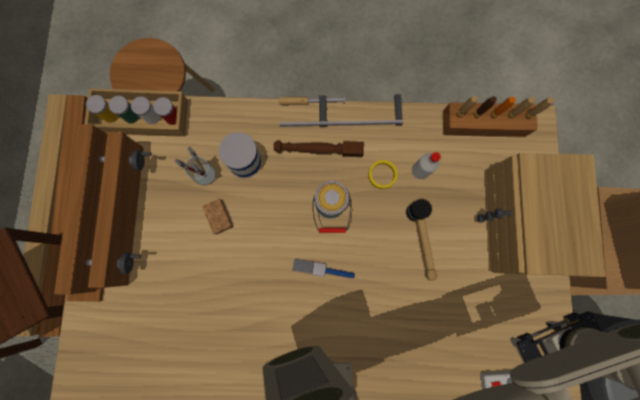

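```bash
cat > h.py <<'E'
from plant import bot, viewer
import cv2,numpy as np
def ray(n,px,cal=None):
    c=cal or viewer.get_calibration(n)
    u=cv2.undistortPoints(np.array([[px]],float),c["camera_matrix"],c["distortion"])[0,0]
    T=c["world_to_cam"];R=T[:3,:3];t=T[:3,3]
    d=R.T@np.array([u[0],-u[1],-1]);o=-R.T@t
    return o,d
def onz(n,px,z,cal=None):
    o,d=ray(n,px,cal);return o+d*(z-o[2])/d[2]
def proj(n,P,cal=None):
    c=cal or viewer.get_calibration(n)
    P=np.atleast_2d(P);T=c["world_to_cam"]
    q=P@T[:3,:3].T+T[:3,3]; q=q*[1,-1,-1]
    return cv2.projectPoints(q,np.zeros(3),np.zeros(3),c["camera_matrix"],c["distortion"])[0][:,0]
def tri(rays):
    A=np.zeros((3,3));b=np.zeros(3)
    for o,d in rays:
        d=d/np.linalg.norm(d);M=np.eye(3)-np.outer(d,d);A+=M;b+=M@o
    return np.linalg.solve(A,b)
E
python3 - <<'E'
from h import *
for cam in ("top","scene"):
    for t in ("tin","handle_mid","lid_edge","mallet"):
        r=viewer.masks_of(t,cam)
        for k in r[:2]:
            ys,xs=np.where(k["mask"]); print(cam,t,round(k["score"],2),k["xy"],xs.min() if len(xs) else 0,xs.max() if len(xs) else 0,ys.min() if len(xs) else 0,ys.max() if len(xs) else 0,len(xs))
E
```

```text
top tin 0.92 [333.4, 201.8] 313 348 182 232 1133
top lid_edge 0.63 [330.1, 195.2] 317 345 183 210 625
top mallet 0.86 [423.4, 230.2] 404 437 198 280 1069
scene tin 0.26 [297.2, 215.3] 284 312 204 227 534
scene lid_edge 0.55 [297.4, 216.0] 284 312 205 227 509
scene mallet 0.85 [209.6, 214.4] 196 220 167 236 926
scene mallet 0.22 [297.9, 288.0] 256 361 273 297 1594
```

The tin is at about (332,200) in the top picture. Its red sleeve lies on the robot side at (332,230). The mallet head is at (420,210) with its handle running to (432,278). I'll look closer.

Run:
```python
import cv2,numpy as np
a=cv2.imread("pics/a_top.png")[170:290,290:450]; b=cv2.imread("pics/a_scene.png")[155:285,180:380]
cv2.imwrite("pics/a_topc.png",cv2.resize(a,None,fx=5,fy=5,interpolation=2))
cv2.imwrite("pics/a_scc.png",cv2.resize(b,None,fx=4,fy=4,interpolation=2))
```

```text
(no output)
```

View pics/a_topc.png

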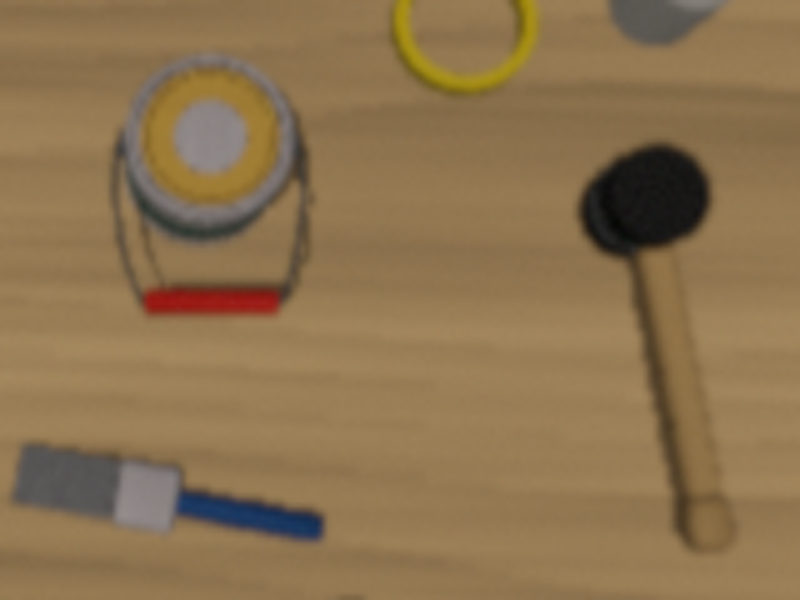

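View pics/a_scc.png

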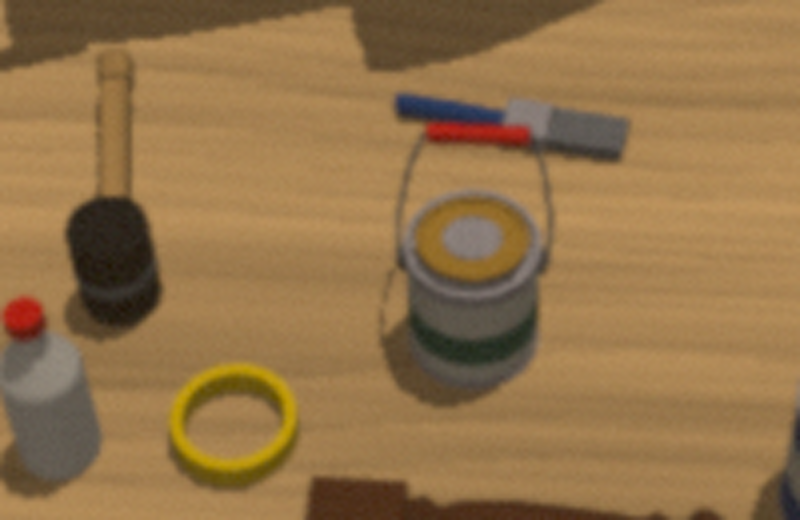

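Run:
```python
from h import *
r=lambda v:np.round(np.array(v)*1000,1)
t=lambda x,y:(290+x/5-.4,170+y/5-.4); s=lambda x,y:(180+x/4-.4,155+y/4-.4)
print("seam",r(onz("top",t(211,140),.118)),r(onz("scene",s(475,245),.118)),r(tri([ray("top",t(211,140)),ray("scene",s(475,245))])))
ends=[]
for a,b in (((145,302),(428,131)),((280,301),(528,136))):
    # top left = +y ; scene left = -y -> match crosswise
    pass
A=tri([ray("top",t(145,302)),ray("scene",s(528,136))]);B=tri([ray("top",t(280,301)),ray("scene",s(428,131))])
print("sleeve",r(A),r(B),r((A+B)/2),np.linalg.norm(A-B))
print("mallet head",r(onz("top",t(657,195),.09)),r(onz("scene",s(108,222),.09)),r(tri([ray("top",t(657,195)),ray("scene",s(108,222))])))
print("h end",r(onz("top",t(706,525),.059)),"h start",r(onz("top",t(657,255),.059)), "scene end",r(onz("scene",s(115,55),.055)))
for n in ("big_tin","brush_jar","sanding_block","tape_roll","glue_bottle","brush","stool_leg"):
    k=viewer.masks_of(n,"top")
    if k: print(n,round(k[0]["score"],2),r(onz("top",k[0]["xy"],.02)))
```

```text
seam [605.3 -29.8 118. ] [605.3 -28.7 118. ] [605.3 -29.3 118. ]
sleeve [504.6   6.6 128.9] [507.2 -71.6 132.4] [505.9 -32.5 130.6] 0.07832860874471222
mallet head [ 584.3 -307.1   90. ] [ 577.5 -312.1   90. ] [ 583.4 -307.7   96.7]
h end [ 384.9 -341.9   59. ] h start [ 551.1 -315.2   59. ] scene end [ 368.9 -349.5   55. ]
big_tin 0.71 [749.7 277.3  20. ]
brush_jar 0.6 [711.7 409.3  20. ]
sanding_block 0.77 [555.2 336.9  20. ]
tape_roll 0.78 [ 737.6 -226.4   20. ]
glue_bottle 0.68 [ 735.5 -343.2   20. ]
brush 0.88 [388.5  19.4  20. ]
stool_leg 0.91 [790.2  -3.4  20. ]
```

```bash
cat >> h.py <<'E'
from scipy.spatial.transform import Rotation as Rn
def Rdown(deg):
    a=np.radians(deg);x=np.array([0,0,-1.]);y=np.array([np.cos(a),np.sin(a),0]);return np.stack([x,y,np.cross(x,y)],1)
def go(pos,deg,s=None,R0=None,p0=None):
    if s is None: s=bot.read_state()
    R0=s["orientation"] if R0 is None else R0; p0=s["tool_pos"] if p0 is None else p0
    d=R0.T@(np.array(pos)-p0)*1000; w=Rn.from_matrix(R0.T@Rdown(deg)).as_rotvec(degrees=True)
    return np.round(np.r_[d,w],1)
E
python3 - <<'E'
from h import *
print(go([.52,-.317,.24],-80.2))
c=viewer.get_calibration("wrist")["world_to_cam"];print(-c[:3,:3].T@c[:3,3])
E
```

```text
[   0.7  -96.9 -343.1   14.5    0.    -0. ]
[ 0.3170443  -0.51520894  0.38377788]
```

>>> arm_command(series=[[0,-28,-98,4,0,0,0],[0,-56,-196,8,0,0,0],[0,-76,-270,12,0,0,0],[0,-90,-318,14.5,0,0,0],[0.7,-97,-343,14.5,0,0,0],[0.7,-97,-343,14.5,0,0,0],[0.7,-97,-343,14.5,0,0,0],[0.7,-97,-343,14.5,0,0,0],[0.7,-97,-343,14.5,0,0,0],[0.7,-97,-343,14.5,0,0,0]])

```text
clock: 1.9
tool_pos: [0.5192, -0.3176, 0.2398]
orientation: [[-0.001, 0.171, -0.985], [-0.0, -0.985, -0.171], [-1.0, 0.0, 0.001]]
wrist_force: [-1.0, 0.2, -0.2]
grip_width: 0.0929
```

Run:
```python
from h import *
s=bot.read_state(); print(s["tool_pos"],s["orientation"][:,1],s["clock"])
im=viewer.camera("wrist"); cv2.imwrite("pics/b_wrist.png",im[:,:,::-1])
for k in viewer.masks_of("mallet","wrist")[:2]:
    ys,xs=np.where(k["mask"]); print(k["score"],k["xy"],xs.min(),xs.max(),ys.min(),ys.max())
```

```text
[ 0.51915127 -0.31760979  0.23980089] [ 1.70715331e-01 -9.85320369e-01  2.15235403e-04] 1.9
0.59 [323.2, 150.5] 292 355 94 293
```

View pics/b_wrist.png

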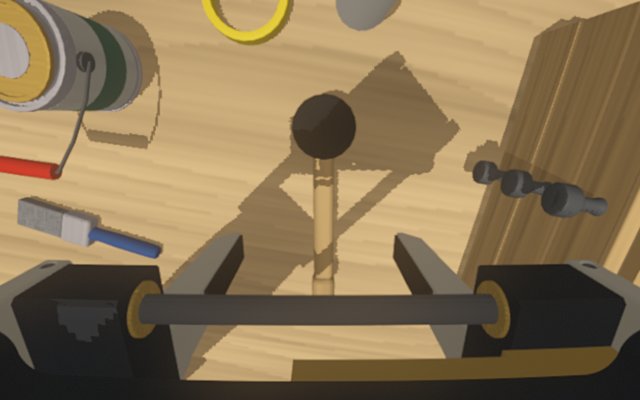

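The wrist view shows the mallet head's top at about (323.5,127), with the handle running straight down from (323,165) to (322,288), between the open fingers.

Run:
```python
from h import *
r=lambda v:np.round(np.array(v)*1000,1)
H=onz("wrist",(323.5,126.5),.09);a=onz("wrist",(323.5,170),.059);b=onz("wrist",(322.5,285),.059)
print(r(H),r(a),r(b)); d=H-b; print(np.degrees(np.arctan2(d[1],d[0])),np.hypot(*d[:2]),np.degrees(np.arctan2(*(a-b)[[1,0]])))
im=viewer.camera("wrist")
v=im.max(2)
k=viewer.masks_of("mallet","wrist")[0]["mask"]
for row in (110,127,145,180,220,250,280):
    xs=np.where(k[row])[0]; print(row,xs.min(),xs.max()) if len(xs) else 0
# reprojection check of head in top/scene
print(proj("top",H),proj("scene",H))
```

```text
[ 584.2 -313.1   90. ] [ 536.5 -322.1   59. ] [ 391.8 -346.4   59. ]
9.813732491460588 0.19527615635751688 9.52309813026266
110 296 351
127 292 354
145 298 349
180 313 333
220 314 333
250 314 332
280 312 334
[[422.94765263 208.69212694]] [[205.8535031  211.79525831]]
```

Run:
```python
from h import *
print(go([.531,-.3205,.048],-80.3))
```

```text
[192.    4.3 -11.6   0.    0.   -0. ]
```

>>> arm_command(series=[[30,4,-11.5,0,0,0,0],[60,4,-11.5,0,0,0,0],[90,4,-11.5,0,0,0,0],[120,4,-11.5,0,0,0,0],[150,4,-11.5,0,0,0,0],[170,4,-11.5,0,0,0,0],[185,4,-11.5,0,0,0,0],[192,4,-11.5,0,0,0,0],[192,4,-11.5,0,0,0,0],[192,4,-11.5,0,0,0,0]], squeeze=50)

```text
clock: 3.1
tool_pos: [0.5324, -0.3196, 0.0491]
orientation: [[0.001, 0.171, -0.985], [-0.001, -0.985, -0.171], [-1.0, 0.001, -0.001]]
wrist_force: [0.1, 0.2, 0.1]
grip_width: 0.0929
```

>>> arm_command(series=[[0,0,0,0,0,0,0.3],[0,0,0,0,0,0,0.6],[0,0,0,0,0,0,0.8],[0,0,0,0,0,0,1],[0,0,0,0,0,0,1],[0,0,0,0,0,0,1],[0,0,0,0,0,0,1],[0,0,0,0,0,0,1]], squeeze=50)

```text
clock: 3.9
tool_pos: [0.5318, -0.3189, 0.0479]
orientation: [[-0.0, 0.171, -0.985], [0.0, -0.985, -0.171], [-1.0, -0.0, 0.0]]
wrist_force: [0.7, -0.1, 0.2]
grip_width: 0.0336
```

>>> arm_command(series=[[0,0,0,0,0,0,1],[0,0,0,0,0,0,1],[0,0,0,0,0,0,1],[0,0,0,0,0,0,1]], squeeze=55)

```text
clock: 4.3
tool_pos: [0.5318, -0.319, 0.0479]
orientation: [[-0.0, 0.171, -0.985], [-0.0, -0.985, -0.171], [-1.0, 0.0, 0.0]]
wrist_force: [-1.3, -0.9, -0.2]
grip_width: 0.0237
```

>>> arm_command(series=[[-5,0,0,0,0,0,1],[-15,0,0,0,0,0,1],[-35,0,0,0,0,0,1],[-60,0,0,0,0,0,1],[-90,0,0,0,0,0,1],[-120,0,0,0,0,0,1],[-145,0,0,0,0,0,1],[-165,0,0,0,0,0,1],[-177,0,0,0,0,0,1],[-180,0,0,0,0,0,1]])

```text
clock: 5.3
tool_pos: [0.5325, -0.3192, 0.2301]
orientation: [[0.002, 0.171, -0.985], [-0.002, -0.985, -0.171], [-1.0, 0.002, -0.002]]
wrist_force: [-0.0, -0.2, -4.1]
grip_width: 0.0238
```

Run:
```python
from h import *
s=bot.read_state(); print(s["tool_pos"],s["wrist_force"],s["torque"],s["grip_width"])
for n in ("wrist","scene"):
    im=viewer.camera(n); cv2.imwrite(f"pics/c_{n}.png",im[:,:,::-1])
b=cv2.imread("pics/c_scene.png")[90:290,150:350];cv2.imwrite("pics/c_sc.png",cv2.resize(b,None,fx=3,fy=3,interpolation=2))
```

```text
[ 0.53247721 -0.31924101  0.23006512] [-0.03001163 -0.20322583 -4.10846153] [ 0.00342211  0.11567013 -0.02548031] 0.02383891745279517
```

View pics/c_wrist.png

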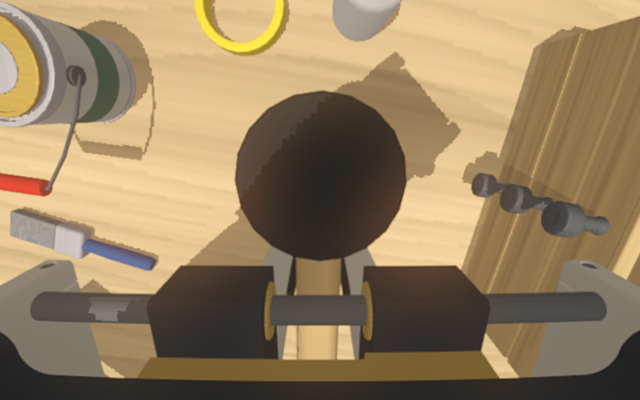

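View pics/c_sc.png

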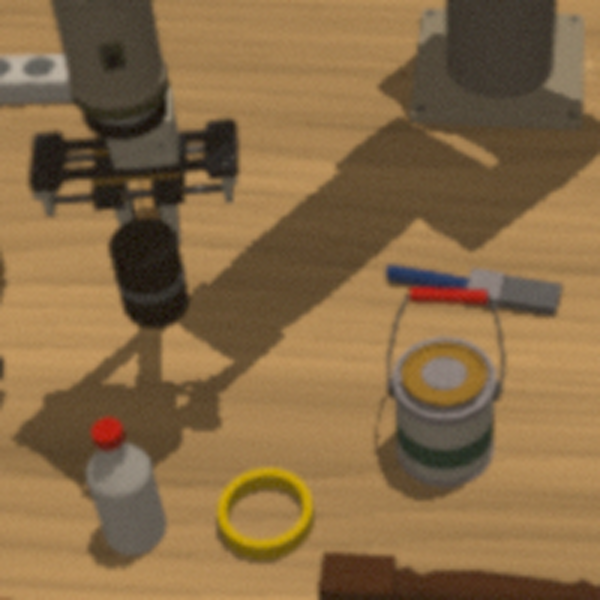

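Run:
```python
from h import *
s=bot.read_state();r=lambda v:np.round(np.array(v)*1000,1)
H=onz("wrist",(321,176),.272); print(r(s["tool_pos"]),r(H),r(s["orientation"].T@(H-s["tool_pos"])))
# edges radius
print(r(onz("wrist",(235,176),.272)-onz("wrist",(407,176),.272)))
print(go([.648,-.080,.23],0,p0=np.array([.5318,-.319,.228]),R0=Rdown(-80.2)))
```

```text
[ 531.8 -318.8  227.8] [ 587.5 -310.7  272. ] [-44.2   1.5 -56.3]
[-10.1  58.3   0. ]
[  -2.  -215.7 -155.2  -80.2    0.     0. ]
```

>>> arm_command(series=[[0,-10,-8,-4,0,0,1],[-1,-35,-25,-12,0,0,1],[-1,-65,-47,-20,0,0,1],[-1,-95,-68,-28,0,0,1],[-1,-125,-90,-36,0,0,1],[-1,-155,-111,-44,0,0,1],[-2,-180,-130,-52,0,0,1],[-2,-200,-145,-60,0,0,1],[-2,-210,-152,-68,0,0,1],[-2,-213,-155,-75,0,0,1]])

```text
clock: 6.4
tool_pos: [0.6478, -0.0805, 0.2275]
orientation: [[-0.003, 0.997, -0.082], [0.001, -0.082, -0.997], [-1.0, -0.003, -0.001]]
wrist_force: [0.1, -0.0, -3.5]
grip_width: 0.0238
```

Run:
```python
from h import *
s=bot.read_state();print(s["tool_pos"],s["orientation"][:,1])
print(go([.648,-.083,.23],0))
```

```text
[ 0.6478058  -0.08045514  0.22748625] [ 0.9966063  -0.08224974 -0.00329577]
[-2.5  0.4  2.5 -4.7 -0.1  0.2]
```

>>> arm_command(series=[[-2,0,3,-4.7,0,0,1],[-2,0,3,-4.7,0,0,1],[-2,0,3,-4.7,0,0,1],[-2,0,3,-4.7,0,0,1]])

```text
clock: 6.8
tool_pos: [0.6475, -0.0856, 0.231]
orientation: [[-0.001, 1.0, -0.01], [0.0, -0.01, -1.0], [-1.0, -0.001, -0.0]]
wrist_force: [-0.1, 0.3, -5.0]
grip_width: 0.0238
```

Run:
```python
from h import *
s=bot.read_state();print(s["tool_pos"],s["orientation"][:,1],s["wrist_force"],s["torque"])
for n in ("wrist","scene","top"):
    im=viewer.camera(n); cv2.imwrite(f"pics/d_{n}.png",im[:,:,::-1])
b=cv2.imread("pics/d_scene.png")[90:290,200:400];cv2.imwrite("pics/d_sc.png",cv2.resize(b,None,fx=3,fy=3,interpolation=2))
```

```text
[ 0.64753633 -0.08560015  0.23104538] [ 0.99994584 -0.0103355  -0.00122613] [-0.10321938  0.26857806 -5.03190274] [-0.14166292 -0.04993647  0.00355361]
```

View pics/d_wrist.png

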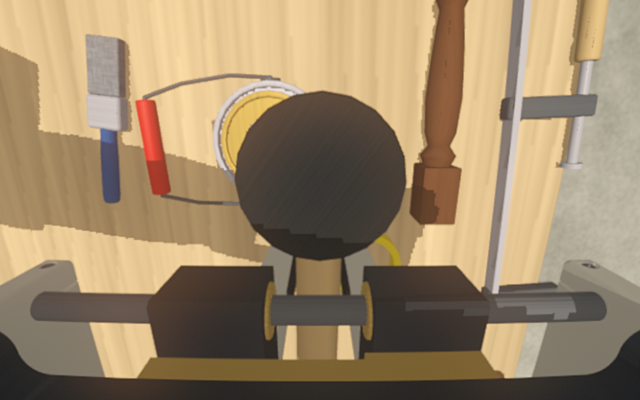

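View pics/d_sc.png

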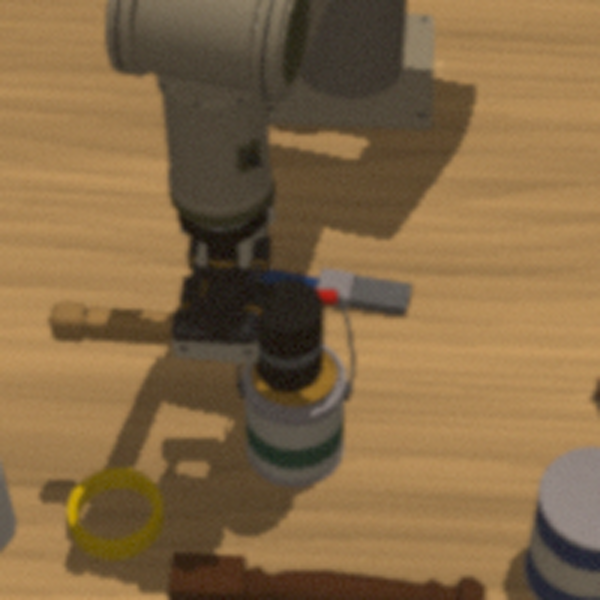

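```bash
python3 - <<'E'
from h import *
r=lambda v:np.round(np.array(v)*1000,1)
s=bot.read_state();print(s["tool_pos"])
A=onz("wrist",(146,99),.13);B=onz("wrist",(160,194),.13);print(r(A),r(B),r((A+B)/2),np.linalg.norm(A-B),np.degrees(np.arctan2(*(A-B)[[1,0]]))-90)
H=onz("wrist",(321,176),.275); print(r(H))
P=np.array([[.605-.0515*np.cos(t),-.029+.0515*np.sin(t),.118] for t in np.linspace(-1.5,1.5,7)])
print(np.round(proj("wrist",P)))
E
python3 - <<'E'
import cv2
a=cv2.imread("pics/d_wrist.png")[60:260,120:340];cv2.imwrite("pics/d_wc.png",cv2.resize(a,None,fx=3.5,fy=3,interpolation=2))
E
```

```text
[ 0.64778079 -0.08563142  0.2317176 ]
[508.7   6.1 130. ] [508. -73. 130.] [508.3 -33.4 130. ] 0.07915764227445442 -0.49625811275389253
[648.  -28.9 275. ]
[[269. 197.]
 [242. 189.]
 [221. 169.]
 [211. 141.]
 [215. 111.]
 [233.  88.]
 [262.  77.]]
```

View pics/d_wc.png

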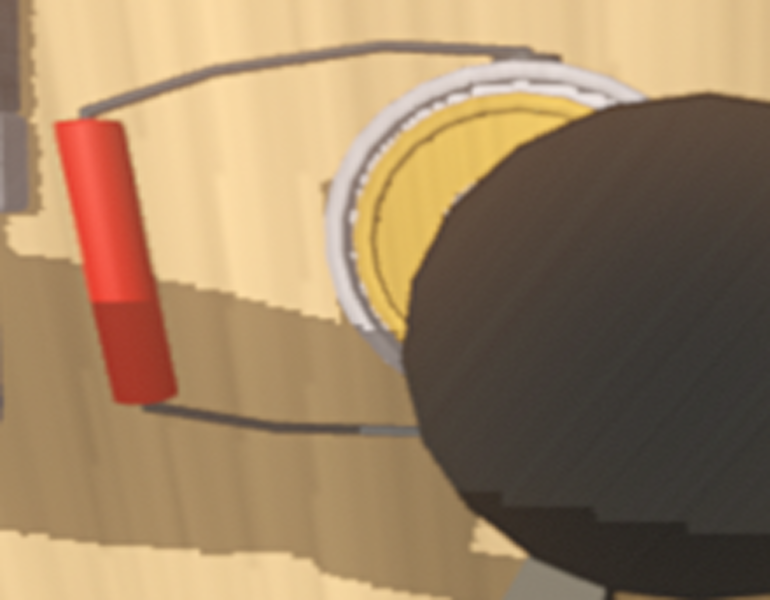

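>>> arm_command(series=[[8,0,0,0,0,0,1],[20,0,0,0,0,0,1],[32,0,0,0,0,0,1],[42,0,0,0,0,0,1],[47,0,0,0,0,0,1],[49,0,0,0,0,0,1],[49,0,0,0,0,0,1]])

```text
clock: 7.65
tool_pos: [0.6478, -0.0855, 0.1826]
orientation: [[-0.0, 1.0, -0.008], [0.0, -0.008, -1.0], [-1.0, -0.0, -0.0]]
wrist_force: [-0.6, -0.5, -4.3]
grip_width: 0.0237
```

Run:
```python
from h import *
s=bot.read_state();print(s["tool_pos"],s["wrist_force"],s["torque"])
im=viewer.camera("scene"); b=im[90:290,200:400,::-1];cv2.imwrite("pics/e_sc.png",cv2.resize(b,None,fx=3,fy=3,interpolation=2))
```

```text
[ 0.64782029 -0.08551742  0.18264138] [-0.5737346  -0.45336684 -4.34765401] [-0.19231331 -0.05955115 -0.0194633 ]
```

View pics/e_sc.png

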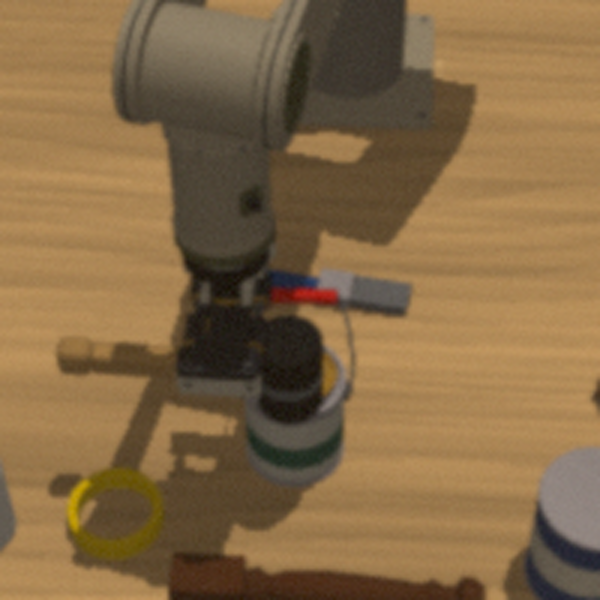

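The mallet head sits right over the lid's proud side and nothing is touching yet. Now I press down in small steps.

>>> arm_command(series=[[2,0,0,0,0,0,1],[4,0,0,0,0,0,1],[6,0,0,0,0,0,1],[8,0,0,0,0,0,1],[8,0,0,0,0,0,1]])

```text
clock: 8.2
tool_pos: [0.6482, -0.0856, 0.1755]
orientation: [[0.001, 1.0, -0.008], [-0.0, -0.008, -1.0], [-1.0, 0.001, 0.0]]
wrist_force: [-0.2, -0.1, 0.0]
grip_width: 0.0233
```

>>> arm_command(series=[[1,0,0,0,0,0,1],[2,0,0,0,0,0,1],[3,0,0,0,0,0,1],[3,0,0,0,0,0,1]])

```text
clock: 8.6
tool_pos: [0.6484, -0.0857, 0.1723]
orientation: [[0.001, 1.0, -0.008], [-0.0, -0.008, -1.0], [-1.0, 0.001, 0.0]]
wrist_force: [2.4, -1.6, 1.2]
grip_width: 0.024
```

Run:
```python
from h import *
s=bot.read_state();print(s["tool_pos"],s["wrist_force"],s["torque"])
```

```text
[ 0.64844577 -0.08565023  0.17231215] [ 2.43224192 -1.59499298  1.22516494] [-0.14161681 -0.43926056 -0.03126339]
```

>>> arm_command(series=[[1,0,0,0,0,0,1],[2,0,0,0,0,0,1],[3,0,0,0,0,0,1],[3,0,0,0,0,0,1]])

```text
clock: 9.0
tool_pos: [0.6481, -0.0855, 0.1689]
orientation: [[0.0, 1.0, -0.008], [0.0, -0.008, -1.0], [-1.0, 0.0, -0.0]]
wrist_force: [2.9, -1.3, 2.4]
grip_width: 0.0241
```

>>> arm_command(series=[[1,0,0,0,0,0,1],[2,0,0,0,0,0,1],[2,0,0,0,0,0,1]])

```text
clock: 9.3
tool_pos: [0.6481, -0.0855, 0.1675]
orientation: [[0.001, 1.0, -0.008], [-0.0, -0.008, -1.0], [-1.0, 0.001, 0.0]]
wrist_force: [2.2, -1.2, 5.6]
grip_width: 0.0238
```

Run:
```python
from h import *
s=bot.read_state();print(s["tool_pos"],s["wrist_force"],s["torque"])
```

```text
[ 0.64811274 -0.08547427  0.16747251] [ 2.17581316 -1.15777576  5.64097321] [ 0.05173992 -0.46452307 -0.13577015]
```

>>> arm_command(series=[[1,0,0,0,0,0,1],[2,0,0,0,0,0,1],[2,0,0,0,0,0,1],[2,0,0,0,0,0,1]])

```text
clock: 9.7
tool_pos: [0.6485, -0.0855, 0.167]
orientation: [[0.002, 1.0, -0.008], [-0.0, -0.008, -1.0], [-1.0, 0.002, 0.0]]
wrist_force: [-1.0, 0.0, 13.3]
grip_width: 0.0236
```

>>> arm_command(series=[[1,0,0,0,0,0,1],[1,0,0,0,0,0,1],[1,0,0,0,0,0,1]])

```text
clock: 10.0
tool_pos: [0.6487, -0.0855, 0.1667]
orientation: [[0.003, 1.0, -0.008], [-0.0, -0.008, -1.0], [-1.0, 0.003, 0.0]]
wrist_force: [-1.8, 0.8, 14.6]
grip_width: 0.0236
```

Run:
```python
from h import *
s=bot.read_state();print(s["tool_pos"],s["wrist_force"],s["torque"])
im=viewer.camera("scene"); b=im[90:290,200:400,::-1];cv2.imwrite("pics/f_sc.png",cv2.resize(b,None,fx=3,fy=3,interpolation=2))
```

```text
[ 0.64871794 -0.08552382  0.16670414] [-1.77927955  0.83121057 14.58983956] [0.47800448 0.39517377 0.02238696]
```

View pics/f_sc.png

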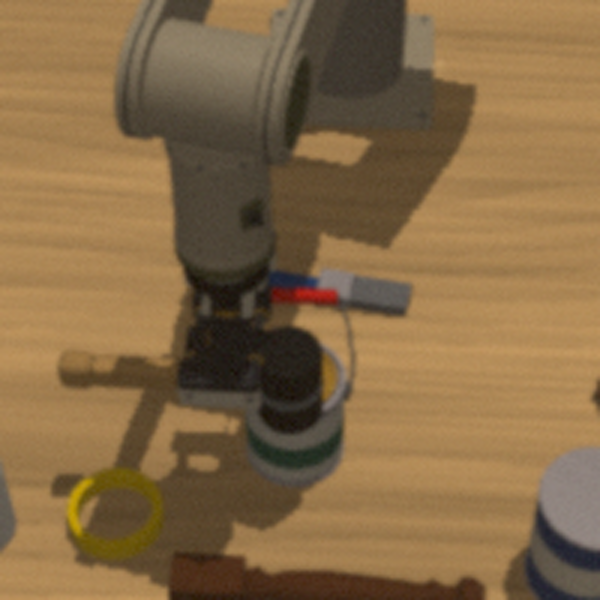

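The descent has stalled at TCP z 0.1667, with about 19 N on the lid where roughly 6 N moves it, so it looks bottomed. I'll lift and move the mallet aside to check the lid while I still hold it.

Run:
```python
from h import *
print(go([.640,-.25,.235],0))
```

```text
[-6.830e+01 -7.200e+00  1.645e+02 -5.000e-01  0.000e+00 -1.000e-01]
```

>>> arm_command(series=[[-6,0,0,0,0,0,1],[-20,0,0,0,0,0,1],[-40,0,0,0,0,0,1],[-58,0,10,0,0,0,1],[-66,0,35,0,0,0,1],[-68,0,70,0,0,0,1],[-68,0,105,0,0,0,1],[-68,0,135,0,0,0,1],[-68,0,155,0,0,0,1],[-68,0,160,0,0,0,1]])

```text
clock: 11.05
tool_pos: [0.6456, -0.2476, 0.2309]
orientation: [[-0.002, 1.0, -0.01], [0.0, -0.01, -1.0], [-1.0, -0.002, -0.0]]
wrist_force: [0.5, -0.9, -4.1]
grip_width: 0.0235
```

Run:
```python
from h import *
s=bot.read_state();print(s["tool_pos"],s["orientation"][:,1],s["wrist_force"],s["torque"])
im=viewer.camera("wrist");cv2.imwrite("pics/g_w.png",im[:,:,::-1])
im=viewer.camera("scene"); b=im[155:285,230:370,::-1];cv2.imwrite("pics/g_sc.png",cv2.resize(b,None,fx=4,fy=4,interpolation=2))
P=np.array([[.6065-.0515*np.cos(t),-.031+.0515*np.sin(t),.118] for t in np.linspace(0,2*np.pi,9)]);print(np.round(proj("wrist",P)))
```

```text
[ 0.64562566 -0.24764333  0.23092541] [ 0.99994362 -0.01038679 -0.00220492] [ 0.45019262 -0.91773068 -4.0761461 ] [-0.15257951 -0.12822596  0.08083433]
[[ 195.  -73.]
 [ 211. -131.]
 [ 261. -157.]
 [ 313. -134.]
 [ 334.  -77.]
 [ 314.  -22.]
 [ 267.    1.]
 [ 219.  -20.]
 [ 195.  -73.]]
```

View pics/g_w.png

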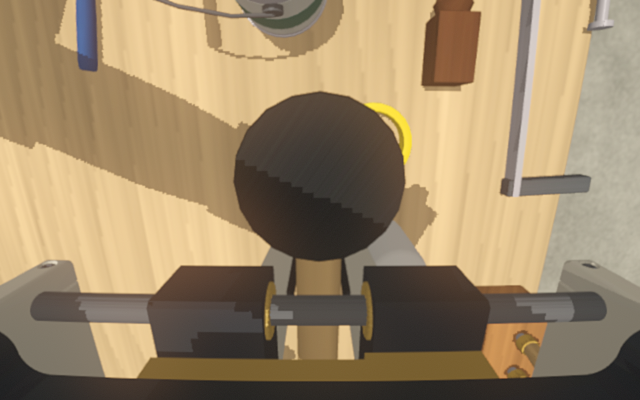

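View pics/g_sc.png

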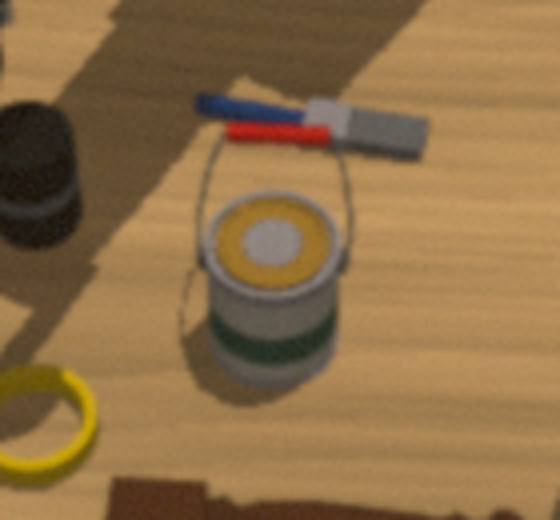

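In the scene crop the brass lid now sits evenly inside the seam ring, with its front edge about 2 px lower than before, which fits a seated lid. The mallet is still level in hand. Next I set it down clear of everything, at about (0.52,-0.20).

Run:
```python
from h import *
print(go([.52,-.255,.10],0))
```

```text
[ 1.314e+02 -1.259e+02  1.060e+01 -5.000e-01 -1.000e-01  1.000e-01]
```

>>> arm_command(series=[[0,-20,2,0,0,0,1],[0,-50,5,0,0,0,1],[0,-85,8,0,0,0,1],[0,-112,10,0,0,0,1],[15,-126,11,0,0,0,1],[45,-126,11,0,0,0,1],[80,-126,11,0,0,0,1],[110,-126,11,0,0,0,1],[126,-126,11,0,0,0,1],[131,-126,11,0,0,0,1]])

```text
clock: 12.15
tool_pos: [0.5195, -0.2536, 0.0988]
orientation: [[-0.003, 1.0, -0.007], [0.002, -0.007, -1.0], [-1.0, -0.003, -0.002]]
wrist_force: [-0.4, 0.1, -3.3]
grip_width: 0.0238
```

>>> arm_command(series=[[10,0,0,0,0,0,1],[22,0,0,0,0,0,1],[32,0,0,0,0,0,1],[40,0,0,0,0,0,1],[45,0,0,0,0,0,1],[45,0,0,0,0,0,1]])

```text
clock: 12.75
tool_pos: [0.52, -0.2553, 0.055]
orientation: [[-0.001, 1.0, -0.008], [0.001, -0.008, -1.0], [-1.0, -0.001, -0.001]]
wrist_force: [-0.7, 0.4, -5.5]
grip_width: 0.0239
```

Run:
```python
from h import *
s=bot.read_state();print(s["tool_pos"],s["wrist_force"],s["torque"])
im=viewer.camera("scene");cv2.imwrite("pics/i_s.png",cv2.resize(im[90:290,150:350,::-1],None,fx=3,fy=3,interpolation=2))
```

```text
[ 0.51999523 -0.25525483  0.05497211] [-0.72189846  0.4498219  -5.51714077] [-0.182648   -0.04931999 -0.02133057]
```

View pics/i_s.png

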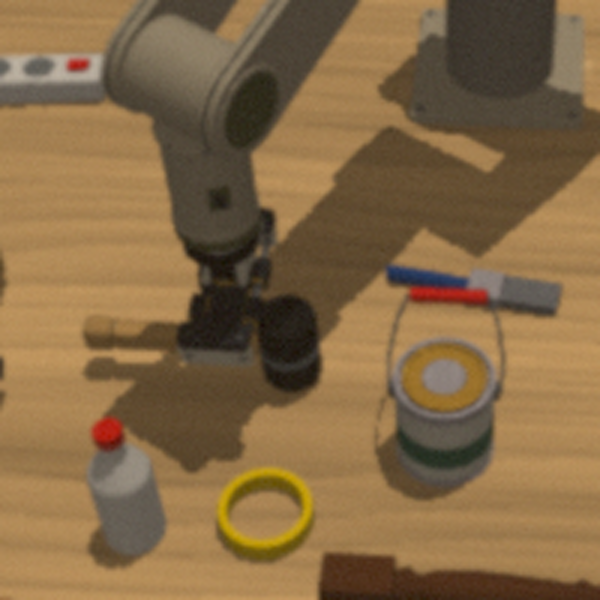

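>>> arm_command(series=[[2,0,0,0,0,0,1],[4,0,0,0,0,0,1],[5,0,0,0,0,0,1],[6,0,0,0,0,0,1],[6,0,0,0,0,0,1]])

```text
clock: 13.3
tool_pos: [0.5205, -0.2555, 0.0498]
orientation: [[-0.0, 1.0, -0.008], [0.0, -0.008, -1.0], [-1.0, -0.0, -0.0]]
wrist_force: [0.3, -0.7, -4.5]
grip_width: 0.0234
```

>>> arm_command(series=[[0.7,0,0,0,0,0,1],[1.4,0,0,0,0,0,1],[2,0,0,0,0,0,1],[2,0,0,0,0,0,1]])

```text
clock: 13.7
tool_pos: [0.5205, -0.2555, 0.0479]
orientation: [[-0.0, 1.0, -0.008], [0.0, -0.008, -1.0], [-1.0, -0.0, -0.0]]
wrist_force: [0.2, -0.7, -4.6]
grip_width: 0.0234
```

>>> arm_command(series=[[0.7,0,0,0,0,0,1],[1.4,0,0,0,0,0,1],[1.4,0,0,0,0,0,1]])

```text
clock: 14.0
tool_pos: [0.5207, -0.2558, 0.0477]
orientation: [[0.0, 1.0, -0.008], [-0.0, -0.008, -1.0], [-1.0, 0.0, 0.0]]
wrist_force: [-4.5, 1.5, 7.4]
grip_width: 0.0234
```

>>> arm_command(series=[[0.7,0,0,0,0,0,1],[0.7,0,0,0,0,0,1]])

```text
clock: 14.2
tool_pos: [0.5208, -0.2559, 0.0476]
orientation: [[0.0, 1.0, -0.008], [-0.0, -0.008, -1.0], [-1.0, 0.0, 0.0]]
wrist_force: [-6.9, 1.7, 12.2]
grip_width: 0.0234
```

It's on the bench. I ease the pressure and open.

>>> arm_command(series=[[-1,0,0,0,0,0,1],[-1,0,0,0,0,0,1],[-1,0,0,0,0,0,0.7],[-1,0,0,0,0,0,0.5],[-1,0,0,0,0,0,0.2],[-1,0,0,0,0,0,0],[-1,0,0,0,0,0,0],[-1,0,0,0,0,0,0],[-1,0,0,0,0,0,0],[-1,0,0,0,0,0,0]])

```text
clock: 15.2
tool_pos: [0.5205, -0.2555, 0.0468]
orientation: [[0.0, 1.0, -0.008], [0.0, -0.008, -1.0], [-1.0, 0.0, -0.0]]
wrist_force: [0.4, 0.3, -0.4]
grip_width: 0.0792
```

>>> arm_command(series=[[-5,0,0,0,0,0,0],[-20,0,0,0,0,0,0],[-50,0,0,0,0,0,0],[-90,0,0,0,0,0,0],[-130,0,0,0,0,0,0],[-165,0,0,0,0,0,0],[-190,0,0,0,0,0,0],[-200,0,0,0,0,0,0]])

```text
clock: 16.0
tool_pos: [0.5219, -0.2563, 0.2521]
orientation: [[0.006, 1.0, -0.008], [-0.004, -0.008, -1.0], [-1.0, 0.006, 0.003]]
wrist_force: [0.9, -0.1, -0.1]
grip_width: 0.0932
```

Run:
```python
from h import *
s=bot.read_state();print(s["tool_pos"],s["wrist_force"],s["grip_width"],s["clock"])
im=viewer.camera("wrist");cv2.imwrite("pics/j_w.png",im[:,:,::-1])
print(go([.47,-.13,.25],0))
```

```text
[ 0.52189469 -0.25633148  0.25206615] [ 0.89839561 -0.12487123 -0.05151022] 0.09316040983440325 16.0
[   1.2  -53.  -125.9   -0.5    0.2   -0.3]
```

View pics/j_w.png

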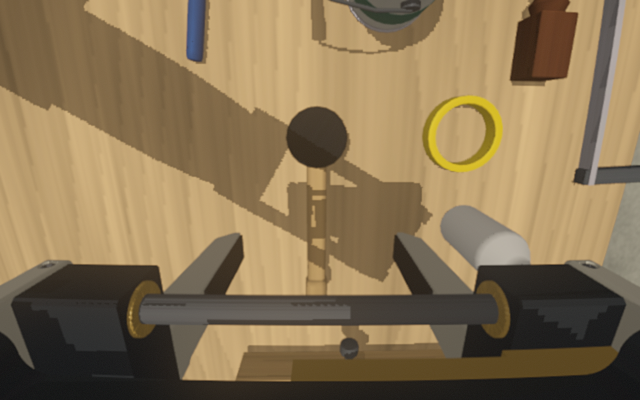

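The mallet stands upright at (317,137), released. Next I look at the tin and sleeve from nearer.

>>> arm_command(series=[[0,5,-35,0,0,0,0],[0,5,-70,0,0,0,0],[0,5,-100,0,0,0,0],[0,5,-120,0,0,0,0],[0,5,-126,0,0,0,0],[0,5,-126,0,0,0,0],[0,5,-126,0,0,0,0]])

```text
clock: 16.75
tool_pos: [0.5263, -0.1303, 0.2463]
orientation: [[-0.001, 1.0, -0.008], [-0.0, -0.008, -1.0], [-1.0, -0.001, 0.0]]
wrist_force: [1.7, 0.7, 0.1]
grip_width: 0.0934
```

Run:
```python
from h import *
s=bot.read_state();print(s["tool_pos"],s["orientation"][:,1],s["wrist_force"],s["grip_width"],s["clock"])
im=viewer.camera("wrist");cv2.imwrite("pics/k_w.png",im[:,:,::-1])
cv2.imwrite("pics/k_wc.png",cv2.resize(im[20:220,200:460,::-1],None,fx=3,fy=3,interpolation=2))
for k in viewer.masks_of("handle_mid","wrist")[:2]: print(k["score"],k["xy"])
```

```text
[ 0.52630633 -0.1302825   0.24626951] [ 9.99965402e-01 -8.27477152e-03 -8.49954348e-04] [1.66685609 0.65880905 0.1085247 ] 0.09339676105575613 16.75
0.91 [293.1, 90.5]
```

View pics/k_w.png

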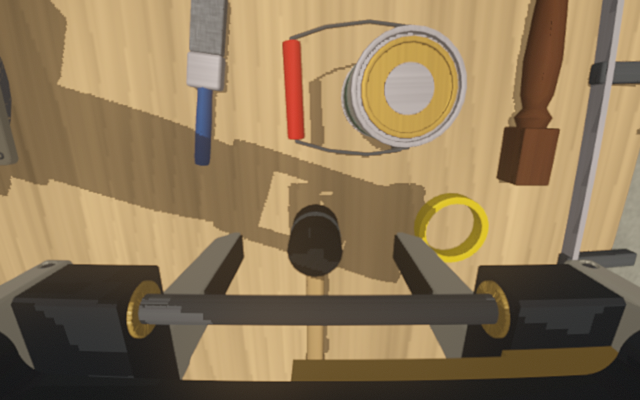

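View pics/k_wc.png

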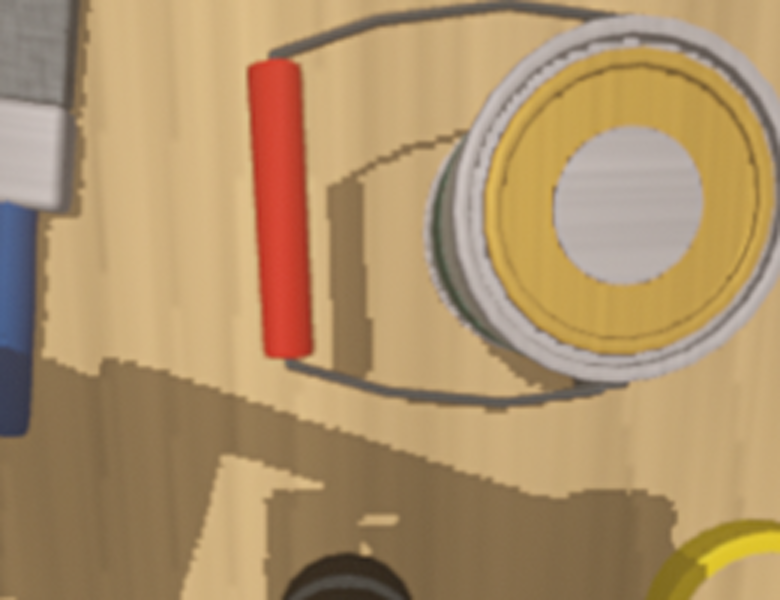

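Run:
```python
from h import *
r=lambda v:np.round(np.array(v)*1000,1)
im=cv2.imread("pics/k_w.png"); hsv=cv2.cvtColor(im,cv2.COLOR_BGR2HSV)
roi=np.zeros(im.shape[:2],np.uint8); cv2.circle(roi,(408,87),62,255,-1)
b=((hsv[...,1]>110)&(roi>0)&(hsv[...,2]>120)).astype(np.uint8)
b=cv2.morphologyEx(b,cv2.MORPH_OPEN,np.ones((5,5)))
cs,_=cv2.findContours(b,cv2.RETR_EXTERNAL,cv2.CHAIN_APPROX_NONE);c=max(cs,key=cv2.contourArea);print("brass",len(cs),cv2.contourArea(c),cv2.boundingRect(c))
P=np.array([onz("wrist",tuple(p[0].astype(float)),.120)[:2] for p in c])
A=np.c_[2*P,np.ones(len(P))];sol=np.linalg.lstsq(A,(P**2).sum(1),rcond=None)[0];R=np.sqrt(sol[2]+sol[:2]@sol[:2]);print("lid circle @z120",r(sol[:2]),R*1000, "resid",np.std(np.hypot(*(P-sol[:2]).T)-R)*1000)
# radius vs direction
q=P-sol[:2];an=np.degrees(np.arctan2(q[:,1],q[:,0]));rad=np.hypot(*q.T)*1000
# seam outer: bright grey vs. background along radial lines
S=[]
c0=sol[:2]
for a in np.radians(np.arange(0,360,10)):
    best=None
    for R_ in np.arange(.062,.044,-.0003):
        p=proj("wrist",[c0[0]+R_*np.cos(a),c0[1]+R_*np.sin(a),.118])[0]
        x,y=int(round(p[0])),int(round(p[1]))
        if 0<=x<640 and 0<=y<400 and hsv[y,x,1]<45 and hsv[y,x,2]>90: best=R_;break
    if best: S.append((np.degrees(a),best*1000,c0[0]+best*np.cos(a),c0[1]+best*np.sin(a)))
S=np.array(S);print(np.round(S[:,:2],1).tolist())
Q=S[:,2:];sol2=np.linalg.lstsq(np.c_[2*Q,np.ones(len(Q))],(Q**2).sum(1),rcond=None)[0];print("seam",r(sol2[:2]),np.sqrt(sol2[2]+sol2[:2]@sol2[:2])*1000)
for z in (.128,.130,.132):
    k=(293.1,90.5);print(r(onz("wrist",k,z)), r(onz("wrist",(291,40),z)),r(onz("wrist",(295.7,139),z)))
```

```text
brass 1 7525.5 (362, 36, 96, 102)
lid circle @z120 [604.9 -31.7] 41.546886281463124 resid 0.28893309700217634
[[0.0, 50.3], [10.0, 50.3], [20.0, 50.6], [30.0, 50.6], [40.0, 50.9], [50.0, 50.3], [60.0, 50.0], [70.0, 50.0], [80.0, 50.9], [90.0, 50.6], [100.0, 51.5], [110.0, 55.4], [120.0, 62.0], [130.0, 50.3], [140.0, 50.3], [150.0, 50.3], [160.0, 51.5], [170.0, 56.0], [180.0, 58.7], [190.0, 59.3], [200.0, 60.2], [210.0, 59.0], [220.0, 55.4], [230.0, 51.2], [240.0, 50.6], [250.0, 59.3], [260.0, 55.7], [270.0, 52.1], [280.0, 50.0], [290.0, 50.0], [300.0, 50.0], [310.0, 50.3], [320.0, 50.3], [330.0, 50.0], [340.0, 50.0], [350.0, 50.3]]
seam [601.5 -32.2] 52.750055066952
[504.7 -33.4 128. ] [504.2   5.6 128. ] [505.7 -73.7 128. ]
[504.9 -33.5 130. ] [504.4   5.1 130. ] [505.9 -73.5 130. ]
[505.  -33.7 132. ] [504.5   4.7 132. ] [506.  -73.4 132. ]
```

Radially, the seam edge is concentric with the lid (about 50.3 mm all round), so the lid is home. I take the tin centre as (605,-32) and the sleeve middle as (505,-34), about 127 mm up, with yaw about 1°. Now over the sleeve with the jaws partly closed.

Run:
```python
from h import *
print(go([.505,-.034,.20],1.1))
```

```text
[ 46.5 -22.2 -96.4  -1.6   0.    0. ]
```

>>> arm_command(series=[[0,-8,-30,-1.6,0,0,0.57],[0,-15,-60,-1.6,0,0,0.57],[5,-20,-85,-1.6,0,0,0.57],[20,-22,-94,-1.6,0,0,0.57],[36,-22,-96.5,-1.6,0,0,0.57],[44,-22,-96.5,-1.6,0,0,0.57],[46,-22,-96.5,-1.6,0,0,0.57],[46,-22,-96.5,-1.6,0,0,0.57]], squeeze=40)

```text
clock: 17.65
tool_pos: [0.5051, -0.0338, 0.2001]
orientation: [[-0.001, 1.0, 0.019], [-0.0, 0.019, -1.0], [-1.0, -0.001, -0.0]]
wrist_force: [0.2, 0.3, 0.7]
grip_width: 0.0403
```

Run:
```python
from h import *
s=bot.read_state();print(s["tool_pos"],s["orientation"][:,1],s["grip_width"])
print(go([.505,-.034,.1305],1.1))
im=viewer.camera("wrist");cv2.imwrite("pics/l_w.png",im[:,:,::-1])
```

```text
[ 0.50508733 -0.03375906  0.20008279] [ 0.99982369  0.01872399 -0.00141528] 0.04032342915745091
[69.6  0.   0.2 -0.  -0.   0.1]
```

View pics/l_w.png

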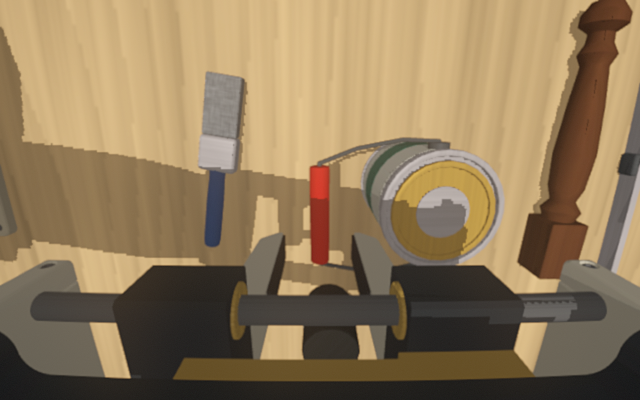

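The sleeve lies midway between the fingers at col 320. Going down and closing.

>>> arm_command(series=[[12,0,0,0,0,0,0.57],[28,0,0,0,0,0,0.57],[44,0,0,0,0,0,0.57],[57,0,0,0,0,0,0.57],[66,0,0,0,0,0,0.57],[69,0,0,0,0,0,0.57],[69,0,0,0,0,0,0.57]])

```text
clock: 18.4
tool_pos: [0.5052, -0.0329, 0.1315]
orientation: [[-0.001, 1.0, 0.02], [0.0, 0.02, -1.0], [-1.0, -0.001, -0.0]]
wrist_force: [0.1, -0.7, 1.0]
grip_width: 0.0398
```

Run:
```python
from h import *
s=bot.read_state();print(s["tool_pos"],s["wrist_force"],s["torque"],s["grip_width"])
im=viewer.camera("wrist");cv2.imwrite("pics/m_w.png",im[:,:,::-1])
```

```text
[ 0.5051948  -0.03291203  0.1315434 ] [ 0.13774854 -0.69410911  1.03854217] [-0.02532779 -0.0519619   0.01785562] 0.03980855394756188
```

View pics/m_w.png

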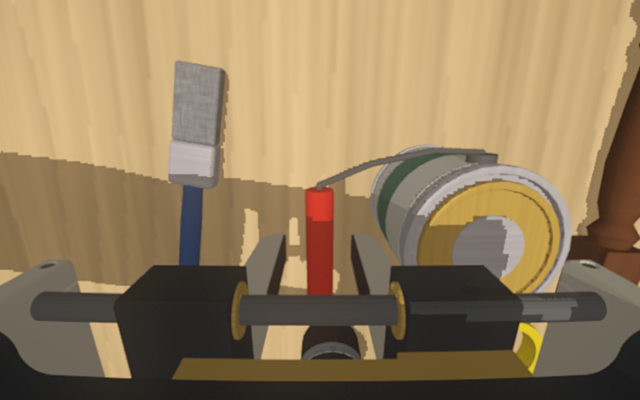

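>>> arm_command(series=[[0,0,0,0,0,0,0.7],[0,0,0,0,0,0,0.8],[0,0,0,0,0,0,1],[0,0,0,0,0,0,1],[0,0,0,0,0,0,1],[0,0,0,0,0,0,1],[0,0,0,0,0,0,1]], squeeze=40)

```text
clock: 19.15
tool_pos: [0.5057, -0.0329, 0.1321]
orientation: [[0.001, 1.0, 0.02], [-0.0, 0.02, -1.0], [-1.0, 0.001, 0.0]]
wrist_force: [3.0, 0.8, -1.2]
grip_width: 0.0149
```

Run:
```python
from h import *
s=bot.read_state();print(s["tool_pos"],s["wrist_force"],s["torque"],s["grip_width"])
im=viewer.camera("wrist");cv2.imwrite("pics/n_w.png",im[:,:,::-1])
# arc: shifts (tool x,y,z) from current
th0=np.arcsin(100/105); 
for th in np.linspace(th0,0,21):
    rr=105+1.5*np.sin(np.pi*min(1,(th0-th)/th0*2)/2)
    x=605-rr*np.sin(th);z=95+rr*np.cos(th)
    dx=x-505;dz=z-(95+105*np.cos(th0)); print(round(th,3),np.round([-dz,dx],1))
```

```text
[ 0.50571836 -0.03290197  0.13207395] [ 3.03823191  0.81976471 -1.20496957] [-0.01195377 -0.64880406  0.0015498 ] 0.014850564436281027
1.261 [-0.  0.]
1.198 [-6.3  2. ]
1.135 [-12.5   4.4]
1.072 [-18.6   7.2]
1.009 [-24.4  10.4]
0.946 [-30.  14.]
0.883 [-35.4  18. ]
0.82 [-40.6  22.3]
0.757 [-45.4  26.9]
0.694 [-49.9  31.9]
0.63 [-54.   37.2]
0.567 [-57.8  42.8]
0.504 [-61.2  48.5]
0.441 [-64.3  54.5]
0.378 [-67.   60.7]
0.315 [-69.2  67. ]
0.252 [-71.1  73.4]
0.189 [-72.6  80. ]
0.126 [-73.6  86.6]
0.063 [-74.3  93.3]
0.0 [-74.5 100. ]
```

View pics/n_w.png

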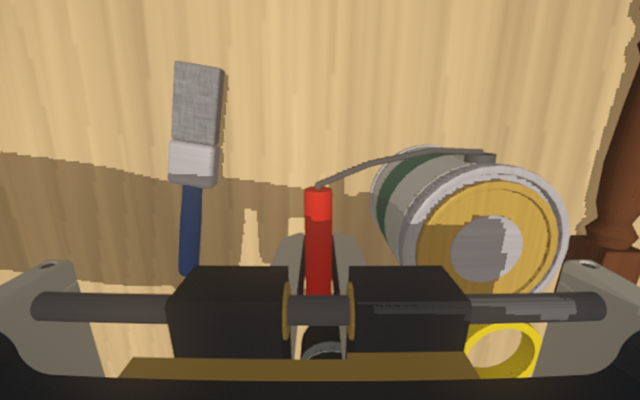

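>>> arm_command(series=[[-3,1,0,0,0,0,1],[-9,3,0,0,0,0,1],[-15.5,6,0,0,0,0,1],[-21.5,9,0,0,0,0,1],[-27,12,0,0,0,0,1],[-30,14,0,0,0,0,1],[-30,14,0,0,0,0,1]])

```text
clock: 19.9
tool_pos: [0.5194, -0.0326, 0.1625]
orientation: [[-0.0, 1.0, 0.02], [-0.0, 0.02, -1.0], [-1.0, -0.0, 0.0]]
wrist_force: [-4.6, 1.2, 4.0]
grip_width: 0.0152
```

Run:
```python
from h import *
s=bot.read_state();print(s["tool_pos"],s["wrist_force"],s["torque"],s["grip_width"])
im=viewer.camera("scene");cv2.imwrite("pics/o_s.png",cv2.resize(im[90:290,200:400,::-1],None,fx=3,fy=3,interpolation=2))
```

```text
[ 0.51944169 -0.03258301  0.16254576] [-4.58831536  1.23468193  4.04405984] [0.15895884 0.79269207 0.01990485] 0.015183674878168156
```

View pics/o_s.png

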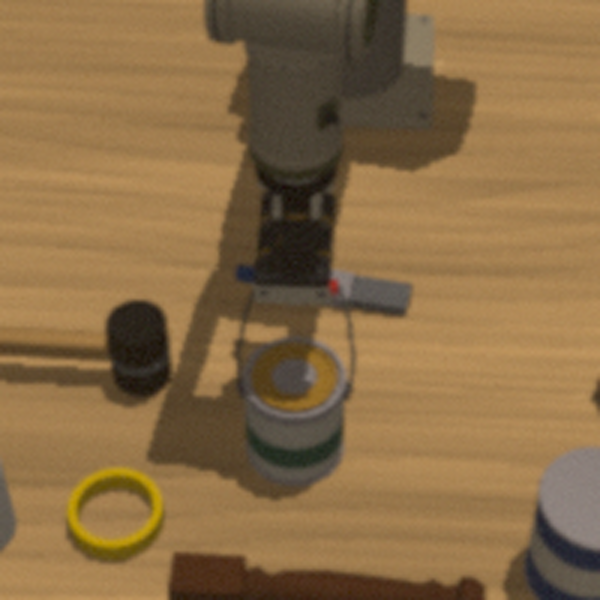

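The wire is pushing back slightly along the radius, so I'm about 1 mm inside the arc. I'll widen by 2 mm and go on.

>>> arm_command(series=[[-3,0,0,0,0,0,1],[-6.7,2.5,0,0,0,0,1],[-12,7,0,0,0,0,1],[-17,11.5,0,0,0,0,1],[-21.5,16.5,0,0,0,0,1],[-25.5,22,0,0,0,0,1],[-29.5,27.5,0,0,0,0,1],[-29.5,27.5,0,0,0,0,1]])

```text
clock: 20.75
tool_pos: [0.5479, -0.032, 0.1922]
orientation: [[0.001, 1.0, 0.02], [-0.0, 0.02, -1.0], [-1.0, 0.001, 0.0]]
wrist_force: [-1.4, 0.4, 1.4]
grip_width: 0.0151
```

Run:
```python
from h import *
s=bot.read_state();print(s["tool_pos"],s["wrist_force"],s["torque"],s["grip_width"])
```

```text
[ 0.54786244 -0.03204016  0.19224725] [-1.40137783  0.42235061  1.44781291] [ 0.13059982  0.06931561 -0.01309595] 0.015098818782226322
```

>>> arm_command(series=[[-4,5,0,0,0,0,1],[-7,11,0,0,0,0,1],[-10,17.5,0,0,0,0,1],[-12.5,24,0,0,0,0,1],[-14.5,30.5,0,0,0,0,1],[-16,37,0,0,0,0,1],[-17,43.5,0,0,0,0,1],[-17.5,50,0,0,0,0,1],[-18,56,0,0,0,0,1],[-18,57,0,0,0,0,1]])

```text
clock: 21.75
tool_pos: [0.6042, -0.0309, 0.209]
orientation: [[-0.0, 1.0, 0.02], [0.0, 0.02, -1.0], [-1.0, -0.0, -0.0]]
wrist_force: [-0.7, 0.1, -3.8]
grip_width: 0.0146
```

Run:
```python
from h import *
s=bot.read_state();print(s["tool_pos"],s["wrist_force"],s["torque"],s["grip_width"])
im=viewer.camera("scene");cv2.imwrite("pics/p_s.png",cv2.resize(im[90:290,200:400,::-1],None,fx=3,fy=3,interpolation=2))
im=viewer.camera("wrist");cv2.imwrite("pics/p_w.png",im[:,:,::-1])
```

```text
[ 0.60424389 -0.03088677  0.20904345] [-0.67392193  0.07783408 -3.80529842] [ 0.10623231 -0.00277232  0.04846217] 0.014627209321477999
```

View pics/p_s.png

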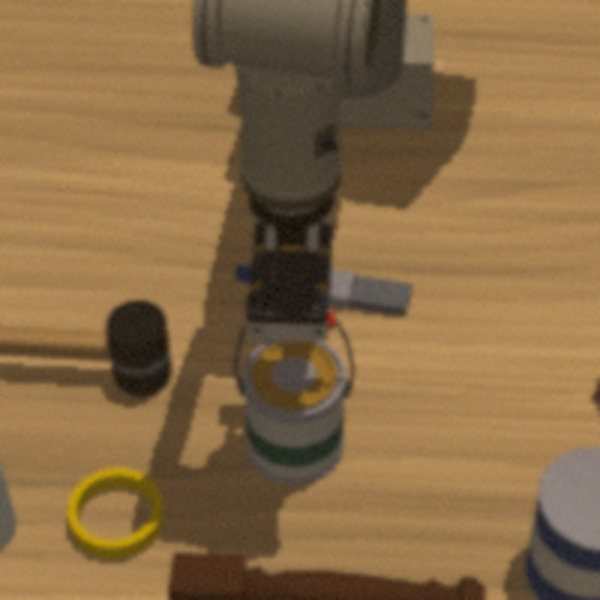

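View pics/p_w.png

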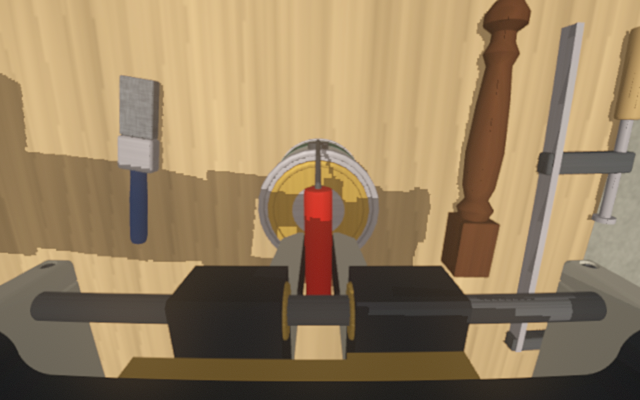

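The handle stands upright, centred over the lid, and already carries some weight. I'll lift slowly with a firmer grip.

>>> arm_command(series=[[-1,0,0,0,0,0,1],[-3,0,0,0,0,0,1],[-6,0,0,0,0,0,1],[-11,0,0,0,0,0,1],[-17,0,0,0,0,0,1],[-23,0,0,0,0,0,1],[-28,0,0,0,0,0,1],[-31,0,0,0,0,0,1],[-32,0,0,0,0,0,1],[-32,0,0,0,0,0,1]], squeeze=45)

```text
clock: 22.85
tool_pos: [0.6038, -0.0309, 0.2414]
orientation: [[0.0, 1.0, 0.02], [-0.0, 0.02, -1.0], [-1.0, 0.0, 0.0]]
wrist_force: [0.7, -0.2, -8.2]
grip_width: 0.0146
```

Run:
```python
from h import *
s=bot.read_state();print(s["tool_pos"],s["wrist_force"],s["torque"],s["grip_width"])
im=viewer.camera("scene");cv2.imwrite("pics/q_s.png",cv2.resize(im[90:290,200:400,::-1],None,fx=3,fy=3,interpolation=2))
```

```text
[ 0.60384588 -0.03092074  0.24144394] [ 0.73671549 -0.22611084 -8.17201716] [-0.03103326 -0.0697992  -0.05916363] 0.014637151255901927
```

View pics/q_s.png

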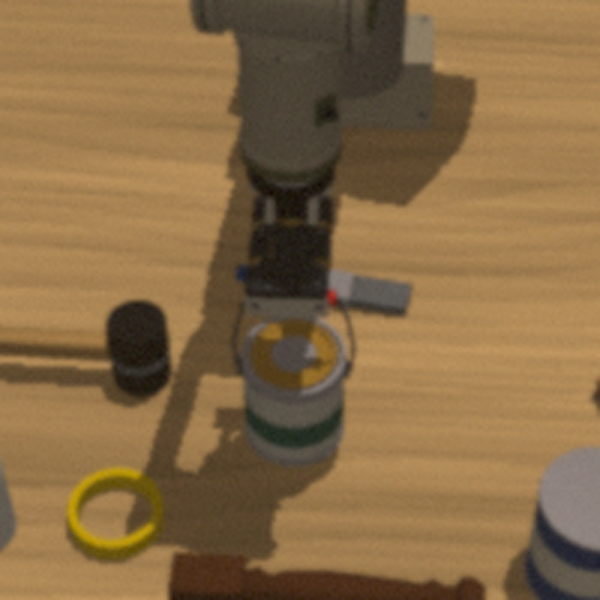

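The tin hangs free with about 8.2 N on the wrist. I'll go up the remaining 68 mm gently and let it settle.

>>> arm_command(series=[[-2,0,0,0,0,0,1],[-7,0,0,0,0,0,1],[-14,0,0,0,0,0,1],[-23,0,0,0,0,0,1],[-33,0,0,0,0,0,1],[-43,0,0,0,0,0,1],[-52,0,0,0,0,0,1],[-60,0,0,0,0,0,1],[-65,0,0,0,0,0,1],[-67,0,0,0,0,0,1]])

```text
clock: 23.9
tool_pos: [0.6041, -0.031, 0.3092]
orientation: [[0.001, 1.0, 0.02], [-0.0, 0.02, -1.0], [-1.0, 0.001, 0.0]]
wrist_force: [0.6, -0.5, -8.7]
grip_width: 0.0152
```

>>> arm_command(series=[[0,0,0,0,0,0,1],[0,0,0,0,0,0,1],[0,0,0,0,0,0,1],[0,0,0,0,0,0,1],[0,0,0,0,0,0,1],[0,0,0,0,0,0,1],[0,0,0,0,0,0,1],[0,0,0,0,0,0,1],[0,0,0,0,0,0,1],[0,0,0,0,0,0,1]])

```text
clock: 24.9
tool_pos: [0.6038, -0.0309, 0.3083]
orientation: [[-0.0, 1.0, 0.02], [0.0, 0.02, -1.0], [-1.0, -0.0, -0.0]]
wrist_force: [-0.3, -0.4, -7.9]
grip_width: 0.0143
```

>>> arm_command(series=[[0,0,0,0,0,0,1],[0,0,0,0,0,0,1],[0,0,0,0,0,0,1],[0,0,0,0,0,0,1],[0,0,0,0,0,0,1],[0,0,0,0,0,0,1],[0,0,0,0,0,0,1],[0,0,0,0,0,0,1],[0,0,0,0,0,0,1],[0,0,0,0,0,0,1]])

```text
clock: 25.9
tool_pos: [0.6038, -0.031, 0.3083]
orientation: [[-0.0, 1.0, 0.02], [-0.0, 0.02, -1.0], [-1.0, -0.0, 0.0]]
wrist_force: [0.9, 0.7, -8.1]
grip_width: 0.0149
```

Run:
```python
from h import *
s=bot.read_state();print(s["clock"],s["tool_pos"],s["wrist_force"],s["torque"],s["grip_width"])
im=viewer.camera("scene");cv2.imwrite("pics/r_s.png",cv2.resize(im[90:290,180:380,::-1],None,fx=3,fy=3,interpolation=2))
im=viewer.camera("wrist");cv2.imwrite("pics/r_w.png",im[:,:,::-1])
im2=viewer.camera("wrist");print(np.abs(im2.astype(int)-im).mean())
for k in viewer.masks_of("tin","scene")[:1]:
    ys,xs=np.where(k["mask"]);print(k["score"],xs.min(),xs.max(),ys.min(),ys.max())
x,y=.604,-.031
a=np.linspace(0,2*np.pi,73)
for zb in (.07,.08,.09,.10,.11,.12):
    B=proj("scene",np.c_[x+.05*np.cos(a),y+.05*np.sin(a),np.full(73,zb)]);print(zb,"bottom row",B[:,1].max().round(1), "cols",B[:,0].min().round(1),B[:,0].max().round(1))
```

```text
25.9 [ 0.60380106 -0.03095174  0.30831613] [ 0.9493567   0.72436375 -8.10700395] [-0.08558614 -0.11293195  0.0213293 ] 0.014881787408519467
0.5995598958333334
0.66 278 317 171 231
0.07 bottom row 238.6 cols 281.3 314.2
0.08 bottom row 236.7 cols 281.2 314.2
0.09 bottom row 234.6 cols 281.1 314.3
0.1 bottom row 232.6 cols 281.0 314.3
0.11 bottom row 230.6 cols 280.8 314.4
0.12 bottom row 228.5 cols 280.7 314.4
```

View pics/r_s.png

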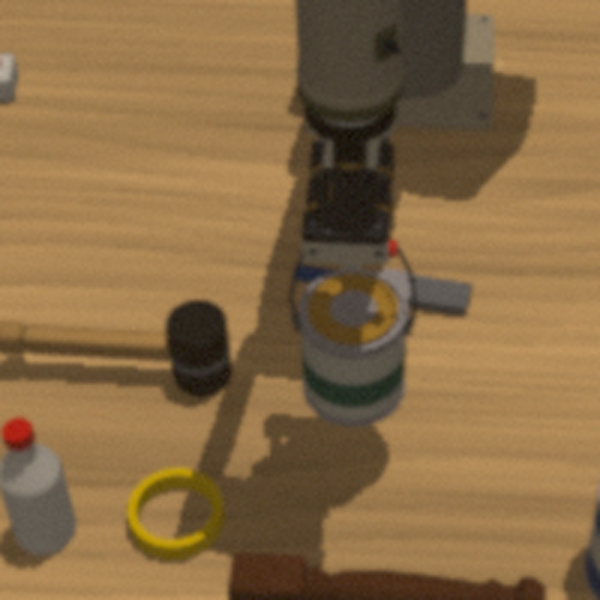

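View pics/r_w.png

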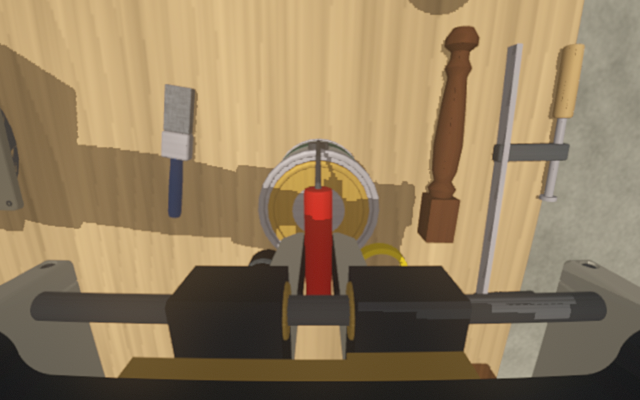

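The tin hangs level under an upright handle. Its bottom edge is at row 231, which puts the underside about 100–105 mm up. The mallet is upright on the bench at crop (198,348), well clear. Handing in.

Run:
```python
from plant import close_job
print(close_job())
```

```text
the job is handed in; nothing more can be done
None
```

The job is done and handed in at about 26 s of the 72 s allowed. No verdict was reported.

- **Lid:** I pressed it home with the mallet held by its handle, rather than striking it. The descent stalled against a stop at about 19 N, where roughly 6 N moves the lid. A wrist-camera fit afterwards showed the lid concentric with the seam. The cameras cannot resolve the last 0.016 rad directly.
- **Mallet:** I set it down upright on open bench and released it on contact. The last picture shows it still standing there, clear of the tin.
- **Handle:** I swung it up by the sleeve. Midway I was about 1 mm inside the true arc, with about 6 N on the wrist, so I widened the arc and the force dropped to about 2 N.
- **Tin at the end:** It hangs level from the upright handle and looks still. Its underside is 100 mm up by the lift distance and about 105 mm by the scene camera. The wrist carries 8.1 N and the jaws measure 14.9 mm on the sleeve.
- **Bystanders:** None was seen to move.

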